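# Find the radius gauge that fits the column tube

## Robot

A 7-joint arm with a two-finger parallel gripper is mounted at the origin on the work surface. World frame = base frame: x ahead of the robot, y to its left, z up, the work surface at z = 0. Lengths are in m, angles in rad, forces in N, time in s.
With the tool pointing down it reaches from about 0.4 to 0.9 m from the base axis. Payload 5.5 kg.
Tool frame: the origin (TCP) lies at the very end of the fingers, on their centre line; the grasp point (between the pads) lies 19 mm behind it; z points along the fingers, y is the direction in which the jaws open and shut (so a half turn about z gives the same grasp; the last joint's range is limited). The gripper opens to 92 mm and grips with 3 to 60 N. Pads are 19 mm wide; open, the fingers measure 130 mm over their backs; the gripper's body (75 mm by 190 mm) begins 47 mm behind the grasp point.
Start: joints at [-0.933, 0.501, -0.427, 1.55, 0.221, 1.138, -0.21], TCP at [0.238, 0.605, 0.227] pointing down, gripper open.
Joint ranges: [-2.88, 2.88], [-0.31, 2.03], [-1.54, 1.56], [0.2, 2.42], [-1.41, 4.55], [0.19, 2.02], [-2.57, 2.57]. Speed limits (rad/s): [2.57, 2.57, 3.14, 3.14, 3.14, 3.14, 3.14].

## Interface

Orientations are given as a unit quaternion [w, x, y, z].
In Python, from cell import arm, imaging, recognise, outline_of, place_of gives the robot as it stands.
- The arm moves only by the tool jog_arm, never from a script. Its argument "steps" is a list of rows, each an object with "translation": the shift along the world's x, y, z normalised to -1 to 1, where 1 is 25 mm, a list of three; "rot": the turn, a rotation vector about the world's x, y, z normalised to -1 to 1, where 1 is 120 degrees, a list of three; "hand": the opening, from -1 (shut) to 1 (fully open). A call has exactly 5 rows; each row shifts and turns the commanded pose from where the row before left it; what a row does not reach is not made up. A row lasts 1/12 s, in which the tool goes at most 41.7 mm and 7.16 degrees, less where a joint would pass 70% of its speed; a pose out of reach is approached as far as the arm can. A call with a number of a shift or a turn outside -1 to 1 is refused whole. A call with a gripper value outside its range is refused whole. The fingers move at their own pace and stop on an object; "squeeze" is the grip in N (left out, the last holds). Time passes only in rows, so rows that do not move let the fingers close, or fill a call up. It gives the time, the measured TCP pose, the force and the opening at its end, in the units of the state.
- arm.sense(): the state, without advancing time (a new reading comes with each control period).
- imaging.snapshot(name): name is "side" or "top" or "wrist"; returns the picture (480x640x3 uint8, red, green, blue); there is no depth.
- imaging.camera_params(name): a dict with "fx", "fy", "cx", "cy" (pixels), "world_to_cam" (4x4, takes a point from world to camera coordinates); the wrist camera has in their place "mount" (4x4, takes a point from camera to tool coordinates, whose origin is the TCP and whose axes are the flange's). Camera axes: x right, y down, z forward; pixel columns grow to the right and rows downward; lengths in m; the calibration is good to about 2 mm. A picture is of the moment at which its call begins: read the wrist's pose just before it. camera_params takes no time and is no camera call.
- arm.finish_job(): hands the job in, once; it reports no verdict.
Trained networks look in the newest picture that a camera, given by its name, has taken for a name from the list of things; names that differ only in an ending like _2 or _b are one class to them, and where a whole thing is asked for, a point or a joint stands for the part that bears it (a point fixed in the world has none). Each returns a list of dicts, best first, with "score" (0 to 1); they miss things now and then, are a little off and sometimes report something else, mostly with a low value. They report only what shows in the picture. A call takes as long as a camera call. They do not tell look-alikes from the thing itself.
- recognise(label, camera): "point" ([x, y, z] in m, in world coordinates, good to about 4 mm: the middle of the surface that is visible of it).
- outline_of(label, camera): "mask" (480x640 bool, what is visible of it).
- place_of(label, camera): "point" ([x, y, z] in m, in world coordinates, good to about 4 mm: a listed point, or the origin of a listed thing).
The state is a dict: "clock": time; "joint_pos": joint angles; "qd": joint speeds; "effort": joint torques, N m; "eef_pos": TCP position; "ee_rot": TCP orientation; "wrist_force": force on the tool from outside, world axes, zero at the start; "wrist_torque": the same for the moment, N m; "grip_width": finger opening in m.
Only numpy, scipy, OpenCV 4.12 (cv2) and the standard library are available. Lean on these libraries where they do the work, as an engineer would, in place of code of your own. Each camera call takes 0.05 s, during which the arm holds its last target. There are 200 camera calls.

## Task

Find out which of the three radius gauges fits the steel tube in the gauging bay (the left-hand bay with the clear guard over it) by touching them to the tube, slanting in under the guard. Leave the one that neither rocks nor bridges sitting fully home and square across that tube, its front foot down on the orange foot bar, and leave the other two standing upright on the white gauge board. Do not disturb anything else on the bench.

Things in the scene. Friction and masses are not known exactly. Their poses are not given: they have to be found in the camera images.
- bay_axis (a point): Middle of the axis of the tube in the gauging bay, 85 mm above the bench. y runs along the tube, z up, x level, away from the robot. The 116 mm long tube here may have radius 30, 36 or 42 mm, always on this axis. A gauge must lean towards the robot: handle in direction (-sin a, 0, cos a) from the axis. Fitting and seated, its front foot rests on the foot bar at a = 30 deg, clear of it at smaller a.
- holder: Fixed holder of three level steel tubes in line along its y, base 150 x 500 x 14 mm; origin on the bench under the gauging bay's middle, which is the left (+y) bay, with blue cheeks; axes as bay_axis. The tubes at y = -160 and -320 mm do not matter. Each bay's cheeks fill y = +-60 to +-72 mm, x = -58 to +38 mm, up to 96 mm above the bench.
- foot_bar (a point): Middle of the bay's orange foot bar: 10 mm thick, fixed between the blue cheeks along y, in front of (robot side) and 10 mm below the tube's axis.
- guard (a point): Middle of the front (robot side) edge of the fixed clear guard plate over the bay, at its underside 150 mm above the tube's axis and 20 mm behind it (+x). The plate (orange front edge) goes 45 mm back from here, 75 mm to either side, 4 mm thick, on two posts at its back. It leaves no room for a gripper pointing straight down on the tube.
- board: Fixed white gauge board, 160 x 310 x 8 mm, on the bench; origin at the centre of its underside, z up, long side along y. The three gauges start on it, standing on their feet in a row along its y at about -90, 0 and +90 mm, in any order.
- gauge30_mid (a point): Centre of the loose gauge for tubes of 30 mm radius; yellow handle; 0.1 to 0.22 kg, 115 mm tall. Own z: feet to handle top, this point half-way. Aluminium saddle 108 mm long (x), 30 thick (y), arched from below, flat feet out to x = +-54. Above it an upright handle 36 wide (x), 16 thick (y), from 30 mm or less above the feet to the top. A half turn about z looks alike.
- gauge30_arc (a point): Centre of the arch of the 30 mm gauge, 20 mm below the plane of its feet (77.5 mm below its centre); same axes. It lies on the tube's axis when the gauge fits and is seated. On a thicker tube the gauge bridges, 8 to 20 mm too high; on a thinner tube it goes 6 mm or more too deep if held clear of the foot bar (a = 22 deg), and left there it rocks.
- gauge36_mid (a point): Centre of the loose gauge for tubes of 36 mm radius; green handle; 0.1 to 0.22 kg, 115 mm tall. Own z: feet to handle top, this point half-way. Aluminium saddle 108 mm long (x), 30 thick (y), arched from below, flat feet out to x = +-54. Above it an upright handle 36 wide (x), 16 thick (y), from 30 mm or less above the feet to the top. A half turn about z looks alike.
- gauge36_arc (a point): Centre of the arch of the 36 mm gauge, 20 mm below the plane of its feet (77.5 mm below its centre); same axes. It lies on the tube's axis when the gauge fits and is seated. On a thicker tube the gauge bridges, 8 to 20 mm too high; on a thinner tube it goes 6 mm or more too deep if held clear of the foot bar (a = 22 deg), and left there it rocks.
- gauge42_mid (a point): Centre of the loose gauge for tubes of 42 mm radius; red handle; 0.1 to 0.22 kg, 115 mm tall. Own z: feet to handle top, this point half-way. Aluminium saddle 108 mm long (x), 30 thick (y), arched from below, flat feet out to x = +-54. Above it an upright handle 36 wide (x), 16 thick (y), from 30 mm or less above the feet to the top. A half turn about z looks alike.
- gauge42_arc (a point): Centre of the arch of the 42 mm gauge, 20 mm below the plane of its feet (77.5 mm below its centre); same axes. It lies on the tube's axis when the gauge fits and is seated. On a thicker tube the gauge bridges, 8 to 20 mm too high; on a thinner tube it goes 6 mm or more too deep if held clear of the foot bar (a = 22 deg), and left there it rocks.
- amber: loose amber glass bottle, 72 mm across, 150 mm tall, standing; a bystander, leave it alone
- jar: loose clear glass jar, 68 mm across, 90 mm tall, standing; a bystander, leave it alone
- beaker: loose glass beaker, 72 mm across, 90 mm tall, standing; a bystander, leave it alone
- driver: loose screwdriver, 170 mm long, lying on the bench; a bystander, leave it alone
- spanner: loose spanner, 150 mm long, lying on the bench; a bystander, leave it alone
Not all that is in view belongs to the job. What is shaped like the part that bears gauge36_mid but pink is not meant.

How it is judged:
At the end, for the whole second after the job is handed in: One gauge sits on the bay's tube: arch centre within 3 mm (x, z) of its axis, within 45 mm of its middle, square within 0.12 rad, leaning 0.45 to 0.60 rad. The others stand on the board: centre within 55 mm (x), 145 mm (y), 60.5 to 70.5 mm up, tilt below 0.08 rad. All below 0.02 m/s (((x of gauge30_arc in the frame of bay_axis between -0.003 and 0.003 m and z of gauge30_arc in the frame of bay_axis between -0.003 and 0.003 m and y of gauge30_arc in the frame of bay_axis between -0.045 and 0.045 m and angle between the y axis of gauge30_arc and the y axis of bay_axis, either way round below 0.12 rad and angle between gauge30_arc's own z axis and vertical between 0.45 and 0.6 rad) or (x of gauge36_arc in the frame of bay_axis between -0.003 and 0.003 m and z of gauge36_arc in the frame of bay_axis between -0.003 and 0.003 m and y of gauge36_arc in the frame of bay_axis between -0.045 and 0.045 m and angle between the y axis of gauge36_arc and the y axis of bay_axis, either way round below 0.12 rad and angle between gauge36_arc's own z axis and vertical between 0.45 and 0.6 rad) or (x of gauge42_arc in the frame of bay_axis between -0.003 and 0.003 m and z of gauge42_arc in the frame of bay_axis between -0.003 and 0.003 m and y of gauge42_arc in the frame of bay_axis between -0.045 and 0.045 m and angle between the y axis of gauge42_arc and the y axis of bay_axis, either way round below 0.12 rad and angle between gauge42_arc's own z axis and vertical between 0.45 and 0.6 rad)) and ((x of gauge30_arc in the frame of bay_axis between -0.003 and 0.003 m and z of gauge30_arc in the frame of bay_axis between -0.003 and 0.003 m and y of gauge30_arc in the frame of bay_axis between -0.045 and 0.045 m and angle between the y axis of gauge30_arc and the y axis of bay_axis, either way round below 0.12 rad and angle between gauge30_arc's own z axis and vertical between 0.45 and 0.6 rad) or (x of gauge30_mid in the frame of board between -0.055 and 0.055 m and y of gauge30_mid in the frame of board between -0.145 and 0.145 m and z of gauge30_mid in the frame of board between 0.0605 and 0.0705 m and angle between gauge30_mid's own z axis and vertical below 0.08 rad)) and ((x of gauge36_arc in the frame of bay_axis between -0.003 and 0.003 m and z of gauge36_arc in the frame of bay_axis between -0.003 and 0.003 m and y of gauge36_arc in the frame of bay_axis between -0.045 and 0.045 m and angle between the y axis of gauge36_arc and the y axis of bay_axis, either way round below 0.12 rad and angle between gauge36_arc's own z axis and vertical between 0.45 and 0.6 rad) or (x of gauge36_mid in the frame of board between -0.055 and 0.055 m and y of gauge36_mid in the frame of board between -0.145 and 0.145 m and z of gauge36_mid in the frame of board between 0.0605 and 0.0705 m and angle between gauge36_mid's own z axis and vertical below 0.08 rad)) and ((x of gauge42_arc in the frame of bay_axis between -0.003 and 0.003 m and z of gauge42_arc in the frame of bay_axis between -0.003 and 0.003 m and y of gauge42_arc in the frame of bay_axis between -0.045 and 0.045 m and angle between the y axis of gauge42_arc and the y axis of bay_axis, either way round below 0.12 rad and angle between gauge42_arc's own z axis and vertical between 0.45 and 0.6 rad) or (x of gauge42_mid in the frame of board between -0.055 and 0.055 m and y of gauge42_mid in the frame of board between -0.145 and 0.145 m and z of gauge42_mid in the frame of board between 0.0605 and 0.0705 m and angle between gauge42_mid's own z axis and vertical below 0.08 rad)) and linear speed of each of gauge30, gauge36, gauge42 below 0.02 m/s); the robot touches nothing.
It fails at once if a bystander is moved by more than 30 mm (distance of any of amber, jar, beaker, driver, spanner from where it was at the start of the episode above 0.03 m).
It fails at once if a bottle, jar or beaker is tipped by more than 0.35 rad (angle between any of amber, jar, beaker's own z axis and vertical above 0.35 rad).
It also fails if it takes over 61 s, if anything falls off the work surface, if the arm or the gripper's body presses on something with over 40 N, if the wrist force passes 120 N, or if a joint passes its speed limit or range.

## Working session

There is one attempt and no reset: what is moved stays moved. The work goes in short steps, Python scripts to look and compute and a tool call to move; the robot and the scene stay as the last step left them, time stands still between calls to the robot, and variables do not carry over. Pictures are saved under pics/ and viewed, on a budget of 10 in all, crops included, one or two more only if the job needs it, and the job is handed in when it is done.

Besides the shell and the picture viewer there is one more tool, called after "Emit:" in YAML: its name, and indented under it one key for each argument. jog_arm: Moves the arm, as the interface text tells. Its arguments: {"type":"object","properties":{"steps":{"type":"array"},"squeeze":{"type":"number"}},"required":["steps"]}

```bash
mkdir -p pics; ls; python3 - <<'E'
from cell import arm, imaging, recognise, outline_of, place_of
import cv2,numpy as np
s=arm.sense(); print({k:np.round(v,3).tolist() for k,v in s.items()})
for c in ['side','top']:
    im=imaging.snapshot(c); cv2.imwrite(f'pics/{c}0.png',im[:,:,::-1])
    for n in ['bay_axis','holder','foot_bar','guard','board','gauge30_mid','gauge36_mid','gauge42_mid','amber','jar','beaker','driver','spanner']:
        print(c,n,[(np.round(d['point'],3).tolist(),round(d['score'],2)) for d in place_of(n,c)[:3]])
print(arm.sense()['clock'])
E
```

```text
pics
{'clock': 0.0, 'joint_pos': [-0.933, 0.502, -0.427, 1.551, 0.221, 1.138, -0.21], 'qd': [0.0, 0.001, 0.001, -0.0, -0.002, -0.001, -0.001], 'effort': [0.0, -56.661, -5.816, -27.911, -0.069, 0.031, 0.0], 'eef_pos': [0.238, 0.604, 0.226], 'ee_rot': [-0.0, 0.186, 0.982, -0.001], 'wrist_force': [-0.048, -0.261, 0.659], 'wrist_torque': [-0.023, 0.019, 0.037], 'grip_width': 0.092}
side bay_axis [([0.635, -0.068, 0.084], 0.75), ([0.589, -0.077, 0.079], 0.37)]
side holder [([0.637, -0.066, -0.002], 0.76)]
side foot_bar [([0.587, -0.078, 0.076], 0.71)]
side guard [([0.66, -0.067, 0.236], 0.82)]
side board [([0.455, 0.24, -0.012], 0.31)]
side gauge30_mid [([0.455, 0.236, 0.066], 0.69)]
side gauge36_mid [([0.457, 0.15, 0.066], 0.93), ([0.269, 0.232, 0.056], 0.69), ([0.297, 0.515, 0.058], 0.59)]
side gauge42_mid [([0.469, 0.327, 0.066], 0.59), ([0.722, 0.193, 0.004], 0.35)]
side amber [([0.724, 0.194, 0.004], 0.66)]
side jar [([0.708, 0.328, 0.003], 0.97)]
side beaker [([0.378, -0.314, -0.005], 0.82)]
side driver [([0.366, -0.029, 0.003], 0.79)]
side spanner [([0.403, -0.168, 0.001], 0.73)]
t
[... 184 characters left out ...]
4], 0.72)]
top guard [([0.653, -0.066, 0.235], 0.65), ([0.634, -0.072, 0.005], 0.64)]
top board [([0.452, 0.242, 0.002], 0.75)]
top gauge30_mid [([0.452, 0.238, 0.064], 0.69), ([0.657, -0.064, 0.234], 0.48)]
top gauge36_mid [([0.293, 0.513, 0.06], 0.97), ([0.269, 0.227, 0.058], 0.85), ([0.721, 0.191, 0.0], 0.74)]
top gauge42_mid [([0.468, 0.328, 0.068], 0.96)]
top amber [([0.72, 0.195, -0.003], 0.7)]
top jar [([0.707, 0.331, -0.001], 0.64)]
top beaker [([0.37, -0.31, 0.002], 0.75), ([0.468, 0.33, 0.068], 0.27), ([0.716, 0.192, -0.003], 0.17)]
top driver [([0.366, -0.032, 0.002], 0.8)]
top spanner [([0.404, -0.173, -0.002], 0.94), ([0.71, 0.329, 0.002], 0.4), ([0.455, 0.241, -0.0], 0.34)]
1.4
```

View pics/top0.png

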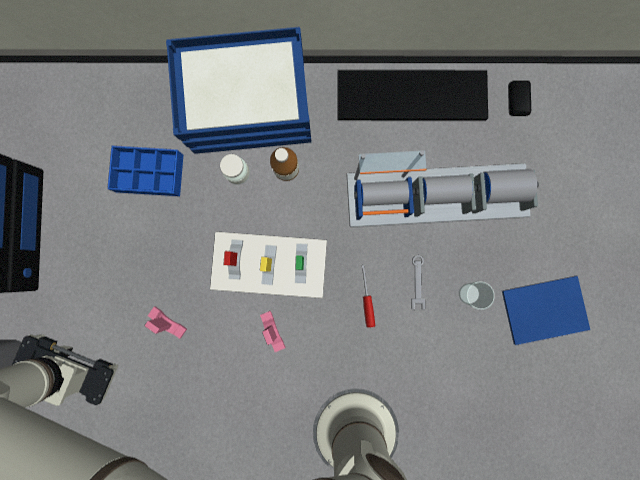

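View pics/side0.png

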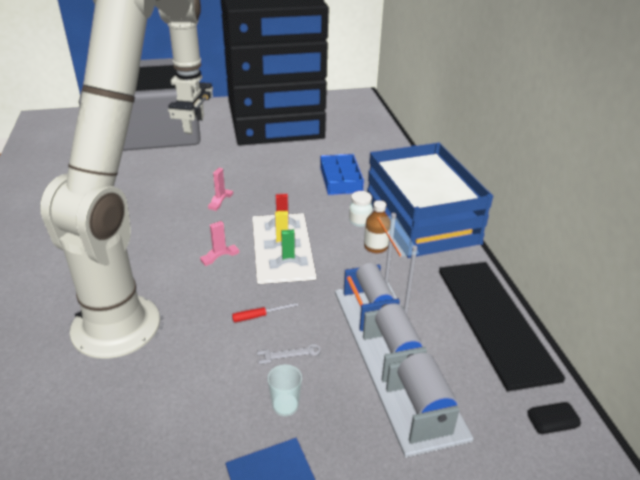

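The top view shows the board at about (268,265), with the red, yellow and green handles at (230,258), (265,263) and (299,263). The bay is at (386,193) under the orange-edged guard, and its tube looks like the thinnest of the three. The pink look-alikes are at (165,320) and (272,330). The side view agrees. Next I'll fit the poses and yaws.

```bash
cat > h.py <<'E'
from cell import arm, imaging, recognise, outline_of, place_of
import cv2,numpy as np
from scipy.optimize import minimize
from scipy.spatial.transform import Rotation as R
def proj(P,c):
    k=imaging.camera_params(c); T=k['world_to_cam'] if isinstance(c,str) else None
    T=np.array(T); q=np.asarray(P)@T[:3,:3].T+T[:3,3]
    return np.c_[k['fx']*q[:,0]/q[:,2]+k['cx'],k['fy']*q[:,1]/q[:,2]+k['cy']]
def unproj(uv,z,c):
    k=imaging.camera_params(c); T=np.array(k['world_to_cam']); uv=np.atleast_2d(uv)
    d=np.c_[(uv[:,0]-k['cx'])/k['fx'],(uv[:,1]-k['cy'])/k['fy'],np.ones(len(uv))]@T[:3,:3]
    o=-T[:3,:3].T@T[:3,3]; return o+d*((z-o[2])/d[:,2])[:,None]
def box(x,y,z0,z1):
    return np.array([[a,b,c] for a in(-x,x) for b in(-y,y) for c in(z0,z1)])
SC=4
def render(p,c,S=None):
    m=np.zeros((480*SC,640*SC),np.uint8)
    for B in (box(.054,.015,0,.012),box(.03,.015,.0,.03),box(.018,.008,.03,.115)):
        ca,sa=np.cos(p[2]),np.sin(p[2])
        W=np.c_[B[:,0]*ca-B[:,1]*sa+p[0],B[:,0]*sa+B[:,1]*ca+p[1],B[:,2]+.008]
        h=cv2.convexHull(((proj(W,c)+.5)*SC).astype(np.int32)); cv2.fillPoly(m,[h],1)
    return cv2.resize(m.astype(np.float32),(640,480),interpolation=cv2.INTER_AREA)
def fit(mask,p0,c):
    M=mask.astype(np.float32)
    best=None
    for y in (-.25,-.1,.0,.1,.25):
        r=minimize(lambda p:np.abs(render([p[0],p[1],p[2]/10],c)-M).sum(),[p0[0],p0[1],y*10],method='Nelder-Mead',options=dict(initial_simplex=[[p0[0],p0[1],y*10],[p0[0]+.006,p0[1],y*10],[p0[0],p0[1]+.006,y*10],[p0[0],p0[1],y*10+1]],maxiter=80))
        if best is None or r.fun<best.fun: best=r
    return best.x*[1,1,.1],best.fun,M.sum()
E
python3 - <<'E'
from h import *
im=imaging.snapshot('top')
for n,p in [('gauge30_mid',(.453,.237)),('gauge36_mid',(.455,.150)),('gauge42_mid',(.468,.328))]:
    for d in outline_of(n,'top')[:4]:
        m=d['mask']; v,u=np.nonzero(m); cu,cv=u.mean(),v.mean()
        q=proj([[p[0],p[1],.06]],'top')[0]
        if np.hypot(*(q-[cu,cv]))<12: print(n,round(d['score'],2),fit(m,p,'top')); break
    else: print(n,'none')
a=cv2.resize(im[140:235,340:540],None,fx=4,fy=4,interpolation=cv2.INTER_CUBIC)[:,:,::-1]
b=cv2.resize(im[228:303,205:335],None,fx=2.8,fy=2.8,interpolation=cv2.INTER_CUBIC)[:,:,::-1]
o=np.zeros((a.shape[0]+b.shape[0],800,3),np.uint8); o[:a.shape[0]]=a; o[a.shape[0]:,:b.shape[1]]=b
cv2.imwrite('pics/crop.png',o)
# orange lines
hsv=cv2.cvtColor(im,cv2.COLOR_RGB2HSV); m=(hsv[...,0]>5)&(hsv[...,0]<18)&(hsv[...,1]>160)&(hsv[...,2]>120); m[:, :340]=0;m[:,440:]=0; m[240:]=0
n,l,s,c=cv2.connectedComponentsWithStats(m.astype(np.uint8))
for i in range(1,n):
    if s[i,4]>15:
        v,u=np.nonzero(l==i); k=np.polyfit(u,v,1); z=.235 if c[i,1]<190 else .080
        e=[[u.min()-.5,np.polyval(k,u.min()-.5)],[u.max()+.5,np.polyval(k,u.max()+.5)]]
        P=unproj(e,z,'top'); d=P[0]-P[1]; print(s[i].tolist(),np.round(e,1).tolist(),np.round(P,4).tolist(),'yaw',np.arctan2(-d[0],d[1]),np.linalg.norm(d),P.mean(0))
E
```

```text
gauge30_mid 0.81 (array([ 0.45411936,  0.23998175, -0.10391988]), np.float64(42.5625), np.float32(484.0))
gauge36_mid 0.94 (array([ 0.45830107,  0.15174924, -0.03160398]), np.float64(40.75), np.float32(450.0))
gauge42_mid 0.94 (array([ 0.4685874 ,  0.33122672, -0.05334485]), np.float64(61.25), np.float32(546.0))
[404, 170, 16, 2, 19] [[403.5, 170.7], [419.5, 169.7]] [[0.6611, -0.0903, 0.235], [0.6635, -0.1264, 0.235]] yaw 0.06472134446816356 0.03614625062832609 [ 0.66228376 -0.10837591  0.235     ]
[363, 209, 45, 6, 129] [[362.5, 213.2], [407.5, 210.5]] [[0.5857, -0.0114, 0.08], [0.5931, -0.1284, 0.08]] yaw 0.06318567707032498 0.11724526841618527 [ 0.58943775 -0.0698675   0.08      ]
```

View pics/crop.png

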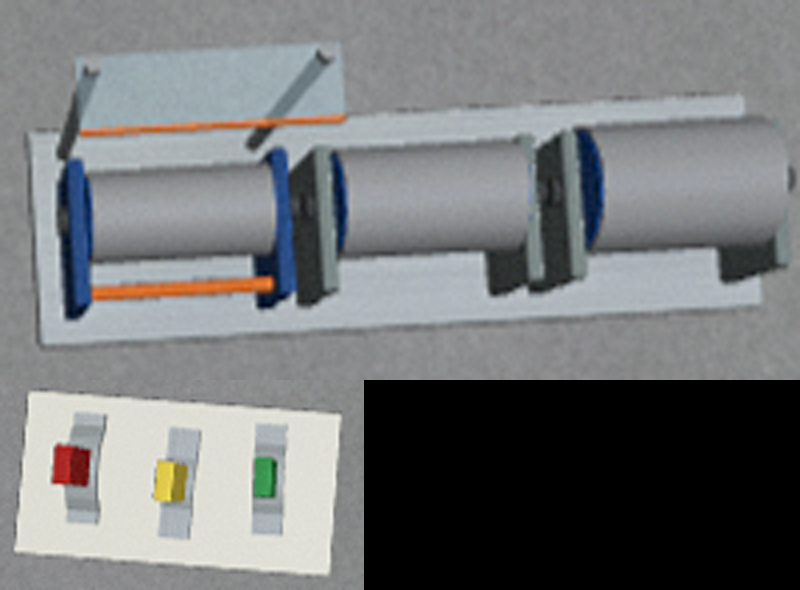

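The crop shows the bay yawed about +0.063 rad, with its foot bar at crop (180,288). The three tubes grow in diameter from left to right, and the bay tube is the thinnest. The gauges stand red, yellow, green from left to right, slightly yawed. I'm moving over the yellow one first.

Emit:
jog_arm:
  steps:
    - {"translation":[0.576,-0.97,0],"rot":[0,0,0.026],"hand":0.1}
    - {"translation":[0.576,-0.97,0],"rot":[0,0,0.026],"hand":0.1}
    - {"translation":[0.576,-0.97,0],"rot":[0,0,0.026],"hand":0.1}
    - {"translation":[0.576,-0.97,0],"rot":[0,0,0.026],"hand":0.1}
    - {"translation":[0.576,-0.97,0],"rot":[0,0,0.026],"hand":0.1}

```text
clock: 2.02
eef_pos: [0.3104, 0.4825, 0.2267]
ee_rot: [0.0, 0.05, 0.999, 0.0]
wrist_force: [0.8, 0.1, -0.8]
grip_width: 0.0631
```

Emit:
jog_arm:
  steps:
    - {"translation":[0.576,-0.97,0],"rot":[0,0,0],"hand":0.1}
    - {"translation":[0.576,-0.97,0],"rot":[0,0,0],"hand":0.1}
    - {"translation":[0.576,-0.97,0],"rot":[0,0,0],"hand":0.1}
    - {"translation":[0.576,-0.97,0],"rot":[0,0,0],"hand":0.1}
    - {"translation":[0.576,-0.97,0],"rot":[0,0,0],"hand":0.1}

```text
clock: 2.43
eef_pos: [0.3825, 0.3612, 0.227]
ee_rot: [0.0, 0.051, 0.999, 0.0]
wrist_force: [0.8, 0.2, 0.6]
grip_width: 0.0503
```

Emit:
jog_arm:
  steps:
    - {"translation":[0.576,-0.97,0],"rot":[0,0,0],"hand":0.1}
    - {"translation":[0.576,-0.97,0],"rot":[0,0,0],"hand":0.1}
    - {"translation":[0.576,-0.97,0],"rot":[0,0,0],"hand":0.1}
    - {"translation":[0.576,-0.97,0],"rot":[0,0,0],"hand":0.1}
    - {"translation":[0.3,-0.7,0],"rot":[0,0,0],"hand":0.1}

```text
clock: 2.85
eef_pos: [0.4489, 0.2452, 0.2269]
ee_rot: [0.001, 0.053, 0.999, -0.0]
wrist_force: [0.0, -0.3, 0.2]
grip_width: 0.0502
```

```bash
cat >> h.py <<'E'
def wristT():
    s=arm.sense(); w,x,y,z=s['ee_rot']; T=np.eye(4); T[:3,:3]=R.from_quat([x,y,z,w]).as_matrix(); T[:3,3]=s['eef_pos']
    return T@np.array(imaging.camera_params('wrist')['mount'])
def wunproj(uv,z,T):
    k=imaging.camera_params('wrist'); uv=np.atleast_2d(uv)
    d=np.c_[(uv[:,0]-k['cx'])/k['fx'],(uv[:,1]-k['cy'])/k['fy'],np.ones(len(uv))]@T[:3,:3].T
    o=T[:3,3]; return o+d*((z-o[2])/d[:,2])[:,None]
E
python3 - <<'E'
from h import *
T=wristT(); im=imaging.snapshot('wrist'); cv2.imwrite('pics/w1.png',im[:,:,::-1])
print(np.round(imaging.camera_params('wrist')['mount'],3).tolist())
for d in place_of('gauge30_mid','wrist')[:2]: print(np.round(d['point'],4),d['score'])
# yellow top face
hsv=cv2.cvtColor(im,cv2.COLOR_RGB2HSV); m=((hsv[...,0]>20)&(hsv[...,0]<35)&(hsv[...,1]>110)).astype(np.uint8)
n,l,s,c=cv2.connectedComponentsWithStats(m); i=1+s[1:,4].argmax(); print(s[i],c[i])
v,u=np.nonzero(l==i); V=hsv[v,u,2]; print(np.histogram(V,10))
# tube in top view
k=imaging.camera_params('top'); Tt=np.array(k['world_to_cam']); o=-Tt[:3,:3].T@Tt[:3,3]; print('cam',o)
t=imaging.snapshot('top'); g=cv2.cvtColor(t,cv2.COLOR_RGB2GRAY)
for u in (372,380,388,396): print(u,g[176:222,u].tolist())
E
```

```text
[[0.001, -0.961, -0.277, 0.074], [1.0, 0.001, 0.001, 0.0], [-0.001, -0.277, 0.961, -0.158], [0.0, 0.0, 0.0, 1.0]]
[ 293  200   22   75 1482] [304.0782726  238.77597841]
(array([325,  53,  16,   5,  19,  29,  80,  71, 290, 594]), array([ 68.,  79.,  90., 101., 112., 123., 134., 145., 156., 167., 178.]))
cam [0.43213764 0.08710281 1.20096925]
372 [181, 177, 181, 180, 180, 186, 140, 109, 128, 134, 143, 150, 155, 156, 161, 163, 165, 168, 162, 160, 155, 148, 143, 137, 129, 124, 112, 104, 83, 127, 176, 183, 180, 182, 163, 134, 143, 133, 123, 168, 185, 186, 188, 184, 181, 183]
380 [180, 178, 182, 177, 185, 152, 115, 116, 131, 143, 147, 152, 154, 157, 164, 166, 164, 165, 163, 156, 152, 144, 143, 129, 127, 121, 110, 96, 85, 157, 183, 179, 178, 181, 154, 133, 141, 118, 160, 182, 185, 183, 183, 181, 179, 184]
388 [179, 182, 177, 175, 179, 138, 107, 122, 136, 143, 151, 149, 156, 161, 162, 165, 167, 165, 159, 153, 149, 143, 140, 131, 122, 115, 104, 88, 98, 161, 180, 178, 180, 151, 129, 139, 135, 113, 160, 182, 179, 179, 179, 180, 178, 177]
396 [175, 178, 176, 175, 167, 123, 114, 132, 138, 143, 150, 156, 158, 162, 165, 165, 163, 164, 158, 154, 148, 140, 134, 125, 122, 112, 97, 74, 148, 183, 177, 179, 181, 157, 134, 140, 122, 133, 169, 179, 182, 183, 178, 180, 185, 178]
```

View pics/w1.png

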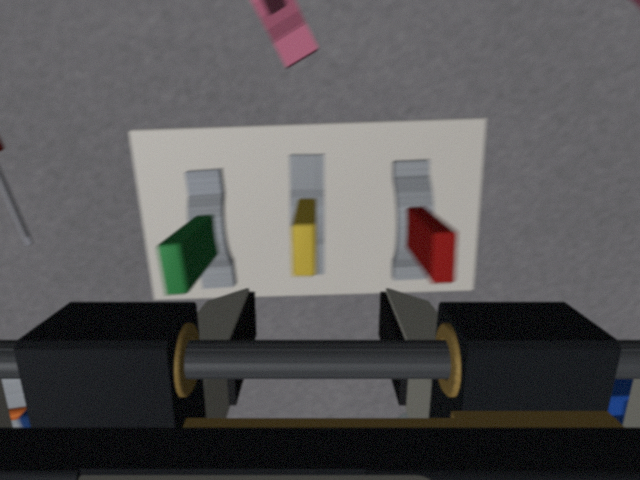

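The wrist view shows the yellow handle's top face at about (304,248), slightly left of the jaw centre line near u=320 and aligned with the jaws. Red is on the right, green on the left.

```bash
python3 - <<'E'
from h import *
T=wristT(); im=cv2.cvtColor(cv2.imread('pics/w1.png'),cv2.COLOR_BGR2RGB); hsv=cv2.cvtColor(im,cv2.COLOR_RGB2HSV)
def top(lo,hi,extra=None):
    m=((hsv[...,0]>=lo)&(hsv[...,0]<hi)&(hsv[...,1]>110)); m[:190]=0;m[297:]=0
    V=hsv[...,2]; vv=V[m]; th=cv2.threshold(vv.reshape(-1,1),0,255,cv2.THRESH_OTSU)[0]
    mm=(m&(V>th)).astype(np.uint8); n,l,s,c=cv2.connectedComponentsWithStats(mm); i=1+s[1:,4].argmax()
    v,u=np.nonzero(l==i); P=wunproj(np.c_[u,v]+0.,.123,T)[:,:2].astype(np.float32)
    r=cv2.minAreaRect(P*1000); return s[i].tolist(),np.round(r[0],1),np.round(r[1],1),round(r[2],1)
print('y',top(20,35)); print('g',top(50,80))
m=top(0,4); print('r',m)
print(arm.sense()['eef_pos'])
# tube
k=imaging.camera_params('top'); Tt=np.array(k['world_to_cam']); o=-Tt[:3,:3].T@Tt[:3,3]
yaw=.0635
# edges (subpixel, half level by eye of profile): upper/lower v
for u,v1,v2 in ((372,182.0,204.8),(380,181.1,204.6),(388,180.9,204.5),(396,180.6,203.6)):
    P=unproj([[u,v1],[u,v2]],.085,'top'); y=P[:,1].mean()
    ax=np.array([-np.sin(yaw),np.cos(yaw)]); nx=np.array([np.cos(yaw),np.sin(yaw)])
    a=[np.arctan2((p-o)[:2]@nx,-(p-o)[2]) for p in P]
    mid=sum(a)/2; half=abs(a[0]-a[1])/2; h=o[2]-.085
    c=o[:2]@nx+np.tan(mid)*h; Rr=np.sin(half)*h/np.cos(mid)
    # x at y=-.07:  c = x cos + y sin
    print('R',Rr,'x at y=-.07',(c+.07*np.sin(yaw))/np.cos(yaw))
E
```

```text
y ([293, 224, 22, 51, 1073], array([451.6, 237.5]), array([13.6, 33.8]), 83.8)
g ([161, 244, 26, 49, 922], array([455.4, 151.1]), array([12.6, 33.9]), 87.6)
r ([430, 232, 25, 50, 1049], array([466.4, 326.6]), array([14.8, 33.6]), 86.4)
[0.4478847  0.24618342 0.22680135]
R 0.029344555598447966 x at y=-.07 0.6388488404936616
R 0.030245683440333494 x at y=-.07 0.6390310933984373
R 0.030376438884101565 x at y=-.07 0.6381707298992046
R 0.029605365525532463 x at y=-.07 0.6384938704397725
```

Emit:
jog_arm:
  steps:
    - {"translation":[0.15,-0.35,-0.8],"rot":[0,0,0],"hand":0.1}
    - {"translation":[0,0,-1],"rot":[0,0,0],"hand":0.1}
    - {"translation":[0,0,-1],"rot":[0,0,0],"hand":0.1}
    - {"translation":[0,0,-1],"rot":[0,0,0],"hand":0.1}
    - {"translation":[0,0,-1],"rot":[0,0,0],"hand":0.1}

```text
clock: 3.42
eef_pos: [0.4502, 0.241, 0.106]
ee_rot: [0.0, 0.05, 0.999, 0.001]
wrist_force: [0.0, -0.4, 0.8]
grip_width: 0.0506
```

Emit:
jog_arm:
  steps:
    - {"translation":[0,0,-0.8],"rot":[0,0,0],"hand":0.1}
    - {"translation":[0,0,-0.27],"rot":[0,0,0],"hand":0.1}
    - {"translation":[0,0,0],"rot":[0,0,0],"hand":-1}
    - {"translation":[0,0,0],"rot":[0,0,0],"hand":-1}
    - {"translation":[0,0,0],"rot":[0,0,0],"hand":-1}
  squeeze: 30

```text
clock: 3.83
eef_pos: [0.4515, 0.2403, 0.0813]
ee_rot: [0.001, 0.051, 0.999, 0.001]
wrist_force: [0.2, -0.2, -0.2]
grip_width: 0.0351
```

Emit:
jog_arm:
  steps:
    - {"translation":[0,0,0],"rot":[0,0,0],"hand":-1}
    - {"translation":[0,0,0],"rot":[0,0,0],"hand":-1}
    - {"translation":[0,0,0],"rot":[0,0,0],"hand":-1}
    - {"translation":[0,0,0],"rot":[0,0,0],"hand":-1}
    - {"translation":[0,0,0],"rot":[0,0,0],"hand":-1}

```text
clock: 4.25
eef_pos: [0.4513, 0.2393, 0.0807]
ee_rot: [0.001, 0.051, 0.999, 0.0]
wrist_force: [-0.5, -0.8, 5.7]
grip_width: 0.0155
```

Emit:
jog_arm:
  steps:
    - {"translation":[0,0,0.5],"rot":[0,0,0],"hand":-1}
    - {"translation":[0,0,1],"rot":[0,0,0],"hand":-1}
    - {"translation":[0,0,1],"rot":[0,0,0],"hand":-1}
    - {"translation":[0,0,1],"rot":[0,0,0],"hand":-1}
    - {"translation":[0,0,1],"rot":[0,0,0],"hand":-1}

```text
clock: 4.67
eef_pos: [0.4502, 0.2389, 0.1933]
ee_rot: [-0.001, 0.051, 0.999, -0.0]
wrist_force: [0.5, -0.7, -1.7]
grip_width: 0.016
```

Emit:
jog_arm:
  steps:
    - {"translation":[0.35,-0.835,0.25],"rot":[0,0,0.016],"hand":-1}
    - {"translation":[0.35,-0.835,0.25],"rot":[0,0,0.016],"hand":-1}
    - {"translation":[0.35,-0.835,0.25],"rot":[0,0,0.016],"hand":-1}
    - {"translation":[0.35,-0.835,0.25],"rot":[0,0,0.016],"hand":-1}
    - {"translation":[0.35,-0.835,0.25],"rot":[0,0,0.016],"hand":-1}

```text
clock: 5.08
eef_pos: [0.4944, 0.1336, 0.2238]
ee_rot: [-0.0, -0.033, 0.999, -0.0]
wrist_force: [-0.3, 0.3, -1.6]
grip_width: 0.0158
```

Emit:
jog_arm:
  steps:
    - {"translation":[0.35,-0.835,0],"rot":[0.0023,-0.0366,0],"hand":-1}
    - {"translation":[0.35,-0.835,0],"rot":[0.0023,-0.0366,0],"hand":-1}
    - {"translation":[0.35,-0.835,0],"rot":[0.0023,-0.0366,0],"hand":-1}
    - {"translation":[0.35,-0.835,0],"rot":[0.0023,-0.0366,0],"hand":-1}
    - {"translation":[0.35,-0.835,0],"rot":[0.0023,-0.0366,0],"hand":-1}

```text
clock: 5.5
eef_pos: [0.5381, 0.0292, 0.2239]
ee_rot: [0.192, -0.032, 0.981, 0.005]
wrist_force: [0.2, 1.0, -2.2]
grip_width: 0.0162
```

Emit:
jog_arm:
  steps:
    - {"translation":[0.35,-0.835,0],"rot":[0,0,0],"hand":-1}
    - {"translation":[0.35,-0.835,0],"rot":[0,0,0],"hand":-1}
    - {"translation":[0.35,-0.835,0],"rot":[0,0,0],"hand":-1}
    - {"translation":[0.35,-0.835,0],"rot":[0,0,0],"hand":-1}
    - {"translation":[0.35,-0.835,0],"rot":[0,0,0],"hand":-1}

```text
clock: 5.92
eef_pos: [0.5816, -0.0749, 0.2233]
ee_rot: [0.19, -0.032, 0.981, 0.006]
wrist_force: [0.5, 0.1, -1.4]
grip_width: 0.0158
```

```bash
cat >> h.py <<'E'
AX=np.array([.6386,-.070,.085]); YAW=.0635
RB=R.from_euler('z',YAW).as_matrix()
def report(L):
    s=arm.sense(); w,x,y,z=s['ee_rot']; M=R.from_quat([x,y,z,w]).as_matrix()
    A=RB.T@(s['eef_pos']+M[:,2]*L-AX); t=RB.T@M
    print('clock',round(s['clock'],2),'tcp',np.round(s['eef_pos'],4),'arc in bay mm',np.round(A*1000,1),'lean deg',round(np.degrees(np.arctan2(t[0,2],-t[2,2])),2),'tool z',np.round(t[:,2],3),'jaw y',np.round(t[:,1],3),'F',np.round(s['wrist_force'],1),'T',np.round(s['wrist_torque'],2),'w',round(s['grip_width'],4))
E
python3 - <<'E'
from h import *
report(.0927)
for c in ('side','top'):
    im=imaging.snapshot(c); cv2.imwrite(f'pics/{c}2.png',im[:,:,::-1])
    for n in ('gauge30_arc','gauge30_mid','bay_axis'):
        for d in place_of(n,c)[:1]: print(c,n,np.round(RB.T@(np.array(d['point'])-AX)*1000,1),round(d['score'],2))
im=cv2.imread('pics/side2.png')[220:370,290:450]; cv2.imwrite('pics/s2c.png',cv2.resize(im,None,fx=4,fy=4,interpolation=cv2.INTER_CUBIC))
E
```

```text
clock 5.92 tcp [ 0.5816 -0.0749  0.2233] arc in bay mm [-22.5  -1.3  52.3] lean deg 21.94 tool z [ 0.374 -0.    -0.928] jaw y [-0.001  1.    -0.001] F [ 0.5  0.1 -1.4] T [0.02 0.56 0.07] w 0.0158
side gauge30_arc [-21.1  -0.5  50.7] 0.77
side gauge30_mid [-48.5  -4.6 122.8] 0.86
side bay_axis [ 1.4  2.8 -0.6] 0.9
top gauge30_arc [-24.9   2.1  50.4] 0.59
top gauge30_mid [-50.8  -1.2 124.8] 0.84
top bay_axis [-4.8  1.   2.6] 0.58
```

View pics/s2c.png

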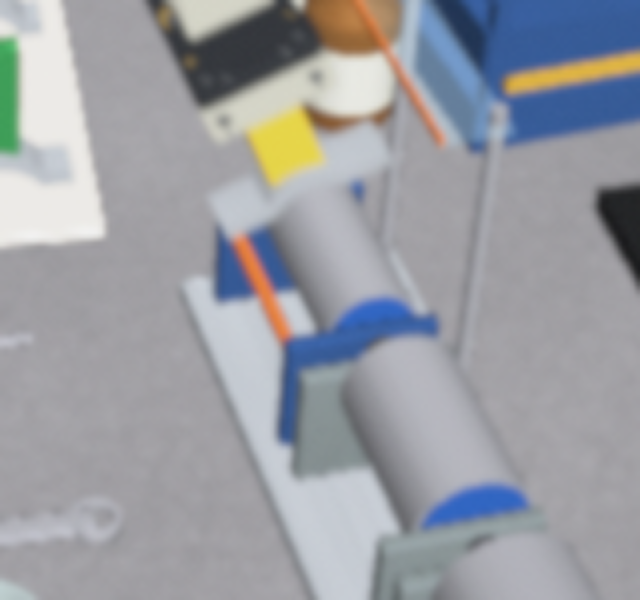

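The side crop shows the yellow gauge held tilted, with its saddle at crop (300,180), above the bay tube and in line with it. The foot bar at (260,290) is clear. Now coming down along the tool axis.

Emit:
jog_arm:
  steps:
    - {"translation":[0.184,0.015,-0.444],"rot":[0,0,0],"hand":-1}
    - {"translation":[0.184,0.015,-0.444],"rot":[0,0,0],"hand":-1}
    - {"translation":[0.184,0.015,-0.444],"rot":[0,0,0],"hand":-1}
    - {"translation":[0.184,0.015,-0.444],"rot":[0,0,0],"hand":-1}
    - {"translation":[0,0,0],"rot":[0,0,0],"hand":-1}

```text
clock: 6.73
eef_pos: [0.5993, -0.0717, 0.1755]
ee_rot: [0.188, -0.032, 0.982, 0.006]
wrist_force: [0.1, -0.6, -1.8]
grip_width: 0.0159
```

Emit:
jog_arm:
  steps:
    - {"translation":[0.03,0.002,-0.06],"rot":[0,0,0],"hand":-1}
    - {"translation":[0.03,0.002,-0.06],"rot":[0,0,0],"hand":-1}
    - {"translation":[0.03,0.002,-0.06],"rot":[0,0,0],"hand":-1}
    - {"translation":[0,0,0],"rot":[0,0,0],"hand":-1}
    - {"translation":[0,0,0],"rot":[0,0,0],"hand":-1}

```text
clock: 7.15
eef_pos: [0.6029, -0.0724, 0.1752]
ee_rot: [0.191, -0.032, 0.981, 0.006]
wrist_force: [-0.4, -0.5, -1.6]
grip_width: 0.0157
```

```bash
python3 -c "
from h import *; report(.0927)"
```

```text
clock 7.15 tcp [ 0.6029 -0.0724  0.1752] arc in bay mm [-1.  -0.2  4.3] lean deg 22.04 tool z [ 0.375 -0.    -0.927] jaw y [-0.001  1.    -0.001] F [-0.4 -0.5 -1.6] T [ 0.    0.59 -0.04] w 0.0157
```

Emit:
jog_arm:
  steps:
    - {"translation":[0.012,0.001,-0.04],"rot":[0,0,0],"hand":-1}
    - {"translation":[0.012,0.001,-0.04],"rot":[0,0,0],"hand":-1}
    - {"translation":[0.012,0.001,-0.04],"rot":[0,0,0],"hand":-1}
    - {"translation":[0,0,0],"rot":[0,0,0],"hand":-1}
    - {"translation":[0,0,0],"rot":[0,0,0],"hand":-1}

```text
clock: 7.57
eef_pos: [0.6032, -0.0723, 0.1717]
ee_rot: [0.19, -0.032, 0.981, 0.006]
wrist_force: [-0.5, 0.4, 0.6]
grip_width: 0.0159
```

```bash
python3 -c "
from h import *; report(.0927)"
```

```text
clock 7.57 tcp [ 0.6032 -0.0723  0.1717] arc in bay mm [-0.8 -0.1  0.7] lean deg 21.97 tool z [ 0.374 -0.    -0.927] jaw y [-0.001  1.    -0.001] F [-0.5  0.4  0.6] T [-0.06  0.86 -0.02] w 0.0159
```

Emit:
jog_arm:
  steps:
    - {"translation":[0.008,0,-0.03],"rot":[0,0,0],"hand":-1}
    - {"translation":[0.008,0,-0.03],"rot":[0,0,0],"hand":-1}
    - {"translation":[0.008,0,-0.03],"rot":[0,0,0],"hand":-1}
    - {"translation":[0,0,0],"rot":[0,0,0],"hand":-1}
    - {"translation":[0,0,0],"rot":[0,0,0],"hand":-1}

```text
clock: 7.98
eef_pos: [0.6049, -0.0723, 0.1712]
ee_rot: [0.192, -0.032, 0.981, 0.006]
wrist_force: [-7.0, 0.4, 9.4]
grip_width: 0.0158
```

```bash
python3 -c "
from h import *; report(.0927)"
```

```text
clock 7.98 tcp [ 0.6049 -0.0723  0.1712] arc in bay mm [ 1.1 -0.2  0.3] lean deg 22.12 tool z [ 0.377 -0.001 -0.926] jaw y [-0.001  1.    -0.001] F [-7.   0.4  9.4] T [0.11 1.27 0.03] w 0.0158
```

Contact came at an arch height of 0.3–0.7 mm from the axis. A bridging gauge would stop at least 8 mm high, and no thinner tube exists, so the 30 mm gauge fits. Now I'll roll it about the axis onto the foot bar.

Emit:
jog_arm:
  steps:
    - {"translation":[-0.123,-0.007,-0.05],"rot":[0.001,-0.0163,0],"hand":-1}
    - {"translation":[-0.123,-0.007,-0.054],"rot":[0.001,-0.0163,0],"hand":-1}
    - {"translation":[-0.123,-0.007,-0.058],"rot":[0.001,-0.0163,0],"hand":-1}
    - {"translation":[-0.123,-0.007,-0.062],"rot":[0.001,-0.0163,0],"hand":-1}
    - {"translation":[0,0,0],"rot":[0,0,0],"hand":-1}

```text
clock: 8.4
eef_pos: [0.5914, -0.0733, 0.1645]
ee_rot: [0.258, -0.031, 0.966, 0.007]
wrist_force: [-0.2, 1.0, -0.2]
grip_width: 0.0161
```

```bash
python3 -c "
from h import *; report(.0927)"
```

```text
clock 8.4 tcp [ 0.5914 -0.0733  0.1645] arc in bay mm [-1.  -0.4 -0.8] lean deg 29.95 tool z [ 0.499 -0.001 -0.866] jaw y [-0.     1.    -0.002] F [-0.2  1.  -0.2] T [0.01 0.66 0.04] w 0.0161
```

Emit:
jog_arm:
  steps:
    - {"translation":[0.02,0,-0.01],"rot":[0,-0.001,0],"hand":-1}
    - {"translation":[0,0,0],"rot":[0,0,0],"hand":-1}
    - {"translation":[0,0,0],"rot":[0,0,0],"hand":-0.1}
    - {"translation":[0,0,0],"rot":[0,0,0],"hand":-0.1}
    - {"translation":[0,0,0],"rot":[0,0,0],"hand":-0.1}

```text
clock: 8.82
eef_pos: [0.593, -0.073, 0.164]
ee_rot: [0.259, -0.031, 0.965, 0.008]
wrist_force: [-0.5, 0.1, 0.0]
grip_width: 0.0313
```

Emit:
jog_arm:
  steps:
    - {"translation":[0,0,0],"rot":[0,0,0],"hand":-0.1}
    - {"translation":[-0.2,-0.013,0.35],"rot":[0,0,0],"hand":-0.1}
    - {"translation":[-0.4,-0.025,0.7],"rot":[0,0,0],"hand":-0.1}
    - {"translation":[-0.5,-0.032,0.866],"rot":[0,0,0],"hand":-0.1}
    - {"translation":[-0.5,-0.032,0.866],"rot":[0,0,0],"hand":-0.1}

```text
clock: 9.23
eef_pos: [0.5513, -0.075, 0.2337]
ee_rot: [0.258, -0.032, 0.966, 0.008]
wrist_force: [1.0, 0.3, 0.6]
grip_width: 0.0414
```

Emit:
jog_arm:
  steps:
    - {"translation":[-0.5,-0.032,0.866],"rot":[0,0,0],"hand":-0.1}
    - {"translation":[-0.5,-0.032,0.866],"rot":[0,0,0],"hand":-0.1}
    - {"translation":[-0.5,-0.032,0.866],"rot":[0,0,0],"hand":-0.1}
    - {"translation":[-0.5,0,0.5],"rot":[0,0,0],"hand":-0.1}
    - {"translation":[0,0,0],"rot":[0,0,0],"hand":-0.1}

```text
clock: 9.65
eef_pos: [0.5021, -0.0785, 0.3145]
ee_rot: [0.261, -0.031, 0.965, 0.006]
wrist_force: [0.4, 0.3, 0.8]
grip_width: 0.0413
```

```bash
python3 - <<'E'
from h import *
report(.0927)
for c in ('side','top'):
    im=imaging.snapshot(c); cv2.imwrite(f'pics/{c}3.png',im[:,:,::-1])
    for n in ('gauge30_arc','gauge30_mid','bay_axis'):
        for d in place_of(n,c)[:1]: print(c,n,np.round(RB.T@(np.array(d['point'])-AX)*1000,1),round(d['score'],2))
    for n in ('gauge36_mid','gauge42_mid'):
        print(c,n,[np.round(d['point'],3).tolist() for d in place_of(n,c)[:2]])
T=wristT(); w=imaging.snapshot('wrist'); cv2.imwrite('pics/w3.png',w[:,:,::-1])
a=cv2.resize(cv2.imread('pics/side3.png')[220:340,310:410],None,fx=4,fy=4,interpolation=cv2.INTER_CUBIC)
b=cv2.resize(cv2.imread('pics/top3.png')[150:270,340:430],None,fx=4,fy=4,interpolation=cv2.INTER_CUBIC)
cv2.imwrite('pics/c3.png',np.hstack([a,b]))
E
```

```text
clock 9.65 tcp [ 0.5021 -0.0785  0.3145] arc in bay mm [-9.000e+01 -1.000e-01  1.494e+02] lean deg 30.24 tool z [ 0.504 -0.003 -0.864] jaw y [-0.     1.    -0.004] F [0.4 0.3 0.8] T [ 0.03  0.58 -0.05] w 0.0413
side gauge30_arc [-0.3  0.8 -3.5] 0.72
side bay_axis [ 0.   2.  -2.3] 0.76
side gauge36_mid [[0.296, 0.516, 0.061], [0.456, 0.154, 0.064]]
side gauge42_mid [[0.469, 0.328, 0.063], [0.636, -0.068, 0.0]]
top gauge30_arc [-1.2  2.  -0.8] 0.6
top gauge30_mid [-39.   -2.1  68.5] 0.92
top bay_axis [-3.6  0.2 -0.1] 0.83
top gauge36_mid [[0.459, 0.152, 0.067], [0.296, 0.512, 0.059]]
top gauge42_mid []
```

View pics/c3.png

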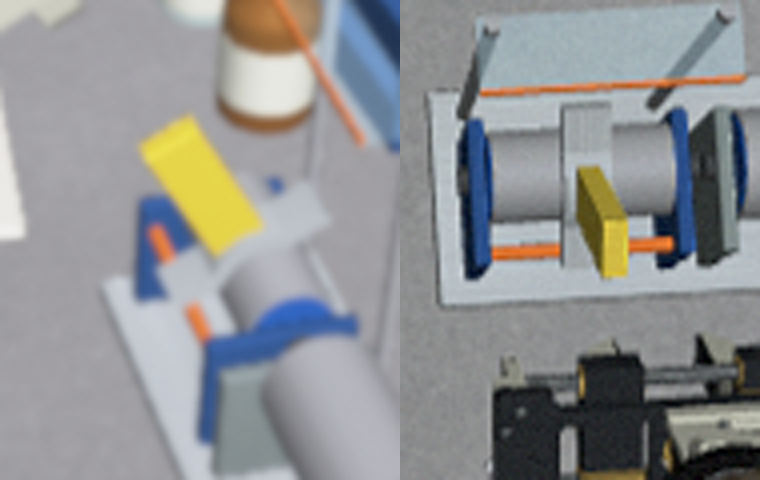

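View pics/w3.png

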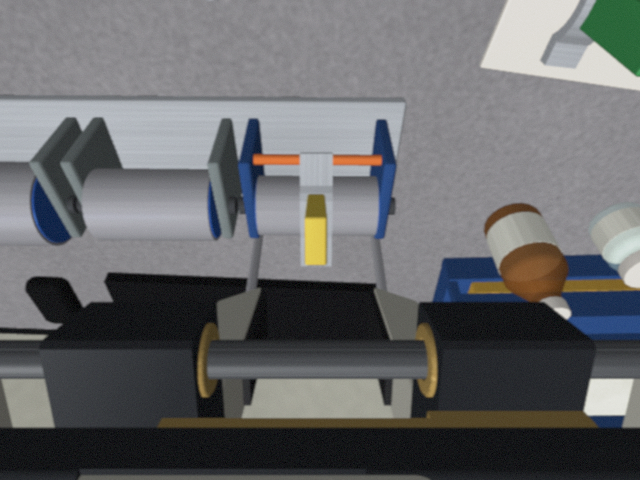

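The crops show the yellow gauge square across the bay tube with its front foot on the orange bar. The handle is at crop (200,185) on the left and (600,220) on the right. In the wrist view it is at (315,225), square, and the gripper is clear. Handing in.

```bash
python3 -c "
from h import *; print(arm.finish_job()); print(arm.sense()['clock'])"
```

```text
the job is handed in; nothing more can be done
None
the job is handed in; nothing more can be done
```

The 30 mm gauge (yellow) fits the bay tube. I left it seated across the tube with its front foot on the orange bar, and handed the job in at about 10 s on the robot's clock. I touched only this gauge; green (36 mm) and red (42 mm) were never moved and still stand on the board.

- **Why yellow fits:** the tube's outline in the top view gave a radius of 29.3 to 30.4 mm, so I tried yellow first. Slanted in at 22°, it met the tube with its arch centre within about 1 mm of the axis. A bridging gauge would have stopped at least 8 mm high, and no thinner tube is possible, so I did not try the other two.
- **Last checks on yellow:** before release the lean was 30° and the gripper was square to the tube. Afterwards the top camera put the arch centre at about (-1.2, +2.0, -0.8) mm from the axis and the gauge's middle within about 2.5 mm of where a seated gauge should be. The pictures show it square, foot on the bar, with the gripper clear.
- **Disagreements:** the side camera put the arch 3.5 mm low, but it also put the fixed axis 2.3 mm low, so I took that as its own error. In the last look the top camera missed the red gauge, though the side camera found it in place.

I did not re-measure the bystanders at the end; the arm's path kept clear of them.

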